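Make up two food parcels

TASK

Make up the two food parcels. In the blue crate, stand the amber honey jar in the bay at the yellow-bar end, the red tin in the middle bay and the white carton in the bay at the plain end; in the green crate, stand the blue tin in the bay at the yellow-bar end and the dark jam jar in the bay at the plain end. Everything is to stand upright on the floor of its bay and be let go; leave the bare tin, the brown carton and the already packed olive jar standing where they are.

Things in the scene. Friction and masses are not known exactly. Their poses are not given: they have to be found in the camera images.
- blue_crate: Blue open crate, fixed, 270 x 170 x 60 mm (x, y, height). Origin: centre of its underside; +x points to the short end with the yellow bar (sticks out 22 mm, 62 mm high). Walls, floor 5 mm. Two 60 mm high cross walls make three bays in a row, each 83 (x) by 160 (y) mm inside, centres at x = +88 (yellow-bar end), 0 (middle), -88 mm (plain end); bay floor at z = 5 mm. All bays empty.
- green_crate: Green open crate, fixed, 270 x 170 x 60 mm (x, y, height). Origin: centre of its underside; +x points to the short end with the yellow bar (sticks out 22 mm, 62 mm high). Walls, floor 5 mm. Two 60 mm high cross walls make three bays in a row, each 83 (x) by 160 (y) mm inside, centres at x = +88 (yellow-bar end), 0 (middle), -88 mm (plain end); bay floor at z = 5 mm. Olive jar in the middle bay.
- honey_jar_mid (a point): Honey jar: amber glass with a yellow lid, standing upright, 56 mm diameter (lid 50 mm, top 15 mm), 84 mm tall, with a plain paper band round it. Point at its centre, half-way up (42 mm above its underside); z up.
- jam_jar_mid (a point): Jam jar: very dark red with a white lid, standing upright, 56 mm diameter (lid 50 mm, top 15 mm), 84 mm tall, with a plain paper band round it. Point at its centre, half-way up (42 mm above its underside); z up.
- red_tin_mid (a point): Red tin: red all over, red top, white stripe, standing upright, 54 mm diameter, 70 mm tall. Point at its centre, half-way up (35 mm above its underside); z up.
- blue_tin_mid (a point): Blue tin: blue all over, blue top, white stripe, standing upright, 54 mm diameter, 70 mm tall. Point at its centre, half-way up (35 mm above its underside); z up.
- white_carton_mid (a point): White carton: white box with a green band, standing upright, 46 mm (its x) by 60 mm (its y) by 84 mm tall. Point at its centre, half-way up (42 mm above its underside); z up.
- bare_tin_mid (a point): Bare tin: plain grey metal, no colour; other stock, to be left alone, standing upright, 54 mm diameter, 70 mm tall. Point at its centre, half-way up (35 mm above its underside); z up.
- brown_carton_mid (a point): Brown carton: brown cardboard box with a dark band; other stock, to be left alone, standing upright, 46 mm (its x) by 60 mm (its y) by 84 mm tall. Point at its centre, half-way up (42 mm above its underside); z up.
- olive_jar_mid (a point): Olive jar: olive green with a black lid, already packed in the middle bay of the green crate, to be left alone, standing upright, 56 mm diameter (lid 50 mm, top 15 mm), 84 mm tall, with a plain paper band round it. Point at its centre, half-way up (42 mm above its underside); z up.
Things that resemble listed ones, but are neither listed nor needed, are in the scene too. What is shaped like the part that bears white_carton_mid but pink or turquoise is not meant.

How it is judged:
By the outcome, as a careful person would: the job done as asked, in the order asked, and still so for the second after the job is handed in, with the robot touching nothing.
It also fails if it takes over 128 s, if anything falls off the work surface, if the arm or the gripper's body presses on something with over 40 N, if the wrist force passes 120 N, or if a joint passes its speed limit or range.

ROBOT

A 6-joint arm with a two-finger parallel gripper is mounted at the origin on the work surface. World frame = base frame: x ahead of the robot, y to its left, z up, the work surface at z = 0. Lengths are in m, angles in rad, forces in N, time in s.
With the tool pointing down it reaches from about 0.375 to 0.925 m from the base axis. Payload 5.7 kg.
Tool frame: the origin (TCP) lies midway between the tips of the shut fingers; the grasp point (between the pads) lies 19 mm behind it; z points along the fingers, y is the direction in which the jaws open and shut (so a half turn about z gives the same grasp; the last joint's range is limited). The gripper opens to 88 mm and grips with 3 to 60 N. Pads are 20 mm wide; open, the fingers measure 115 mm over their backs; the gripper's body (75 mm by 178 mm) begins 61 mm behind the grasp point.
Start: joints at [1.111, 0.359, 1.51, -0, 1.272, -0.115], TCP at [0.203, 0.565, 0.223] pointing down, gripper open.
Joint ranges: [-2.97, 2.97], [-1.01, 2.36], [0.21, 2.38], [-0.96, 4.11], [0.2, 2.71], [-2.98, 2.98]. Speed limits (rad/s): [2.39, 2.39, 3.14, 3.14, 3.14, 3.14].

INTERFACE

Orientations are given as a rotation vector (axis times angle).
In Python, from cell import bot gives the robot as it stands.
- The arm moves only by the tool move_arm, never from a script. Its argument "plan" is a list that holds one entry, the list of rows, each a list of 7 numbers: the turn, a rotation vector about the tool's x, y, z in rad, then the shift along the tool's x, y, z in cm, then the opening, from -1 (shut) to 1 (fully open), so that 0 is half open. In form: [[[wx, wy, wz, tx, ty, tz, gripper], ...]]. A call has 1 to 12 rows; each row is the pose to reach, as a shift and turn from the pose commanded when the call began, along the tool's axes at that moment; what a row does not reach only later rows make up. A row lasts 1/12 s, in which the tool goes at most 41.7 mm and 7.16 degrees, less where a joint would pass 70% of its speed; a pose out of reach is approached as far as the arm can. A call with a gripper value outside its range is refused whole. The fingers move at their own pace and stop on an object; "newtons" is the grip in N (left out, the last holds). Time passes only in rows, so rows that repeat a pose let the fingers close. It gives the time, the measured TCP pose, the force and the opening at its end, in the units of the state.
- bot.get_obs(): the state, without advancing time (a new reading comes with each control period).
- bot.camera(name): name is "scene" or "top" or "wrist"; returns a dict with "pixels" (400x640x3 uint8, red, green, blue), "K" (3x3 intrinsics, pixels), "R" (3x3) and "t" (3): a world point X has camera coordinates R X + t. Camera axes: x right, y down, z forward; pixel columns grow to the right and rows downward; lengths in m; the calibration is good to about 2 mm. A picture is of the moment at which its call begins. There is no depth.
- bot.job_done(): hands the job in, once; it reports no verdict.
The state is a dict: "t": time; "joints": joint angles; "qvel": joint speeds; "joint_efforts": joint torques, N m; "tcp_pos": TCP position; "tcp_rot": TCP orientation; "ft_force": force on the tool from outside, world axes, zero at the start; "wrist_torque": the same for the moment, N m; "grip_width": opening from 0.0 (shut) to 1.0 (fully open).
Only numpy, scipy, OpenCV 4.12 (cv2) and the standard library are available. Lean on these libraries where they do the work, as an engineer would, in place of code of your own. Each camera call takes 0.05 s, during which the arm holds its last target.

## Working session

There is one attempt and no reset: what is moved stays moved. The work goes in short steps, Python scripts to look and compute and a tool call to move; the robot and the scene stay as the last step left them, time stands still between calls to the robot, and variables do not carry over. Pictures are saved under pics/ and viewed, and the job is handed in when it is done.

Besides the shell and the picture viewer there is one more tool, called after "Call:" as name(argument=value, ...), one argument or row to a line, values as JSON. move_arm: Moves the arm, as the interface text tells. Its arguments: {"type":"object","properties":{"plan":{"type":"array","items":{"type":"array","items":{"type":"array","items":{"type":"number"}}}},"newtons":{"type":"number"}},"required":["plan"]}

```bash
ls; mkdir -p pics
python3 - <<'E'
from cell import bot
import cv2,numpy as np
o=bot.get_obs();print({k:np.round(v,3) for k,v in o.items()})
for n in ["scene","top","wrist"]:
    c=bot.camera(n);cv2.imwrite(f"pics/{n}0.png",c["pixels"][:,:,::-1]);print(n,c["K"].tolist(),np.round(c["R"],4).tolist(),np.round(c["t"],4).tolist())
E
```

```text
pics
{'t': np.float64(0.0), 'joints': array([ 1.111,  0.359,  1.511, -0.   ,  1.272, -0.115]), 'qvel': array([ 0.   ,  0.001, -0.   ,  0.002,  0.001, -0.   ]), 'joint_efforts': array([-0.0000e+00, -5.1539e+01, -2.7072e+01,  6.7000e-02,  3.5000e-02,
       -0.0000e+00]), 'tcp_pos': array([0.203, 0.564, 0.222]), 'tcp_rot': array([-5.390e-01, -3.095e+00,  3.000e-03]), 'ft_force': array([ 0.783, -0.778, -0.233]), 'wrist_torque': array([-0.023,  0.055,  0.052]), 'grip_width': np.float64(1.002)}
scene [[389.4697639873667, 0.0, 322.35650780756527], [0.0, 389.4697639873667, 202.0347801985803], [0.0, 0.0, 1.0]] [[0.8497, 0.5272, -0.0051], [0.4327, -0.7029, -0.5646], [-0.3013, 0.4775, -0.8253]] [-0.4625, -0.1976, 1.018]
top [[417.6859809386236, 0.0, 318.85270283025545], [0.0, 417.6859809386236, 195.3035724559815], [0.0, 0.0, 1.0]] [[-0.0265, -0.999, 0.0349], [-0.9843, 0.02, -0.1754], [0.1745, -0.039, -0.9839]] [-0.0031, 0.5586, 0.9102]
wrist [[304.1197220168302, 0.0, 323.720069281654], [0.0, 304.1197220168302, 198.05970863648233], [0.0, 0.0, 1.0]] [[0.3391, 0.9408, -0.0012], [0.8961, -0.3226, 0.3048], [0.2863, -0.1044, -0.9524]] [-0.5984, -0.0372, 0.392]
```

View pics/scene0.png

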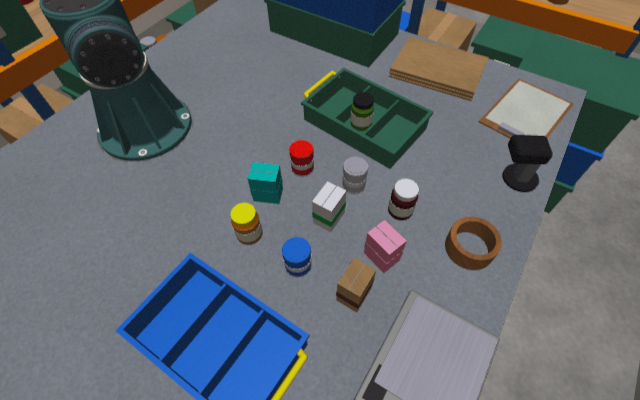

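View pics/top0.png

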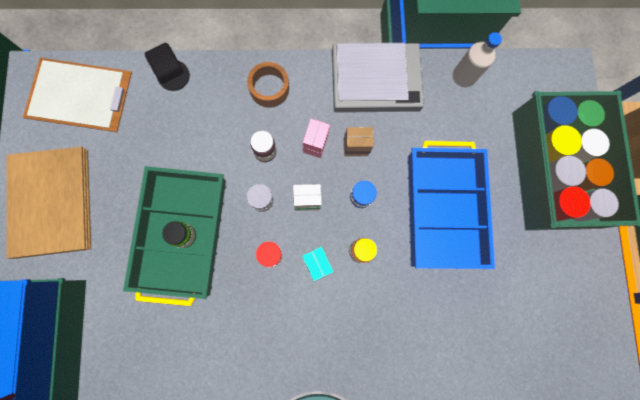

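View pics/wrist0.png

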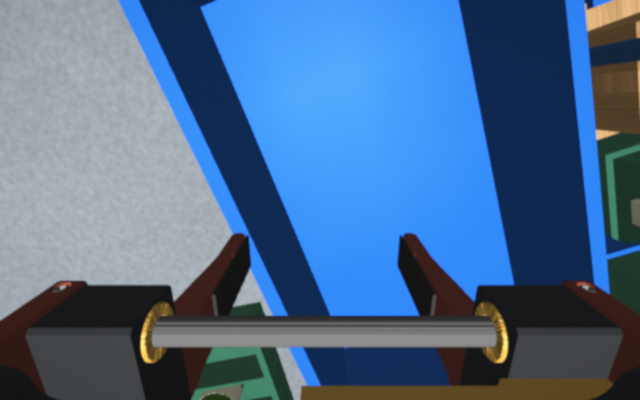

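```bash
cat > h.py <<'E'
import cv2,numpy as np
from cell import bot
def cam(n):
    return bot.camera(n)
def ray(c,u,v,z):
    R,t,K=np.array(c["R"]),np.array(c["t"]),np.array(c["K"])
    C=-R.T@t; d=R.T@np.linalg.solve(K,[u,v,1.]); return C+d*(z-C[2])/d[2]
def proj(c,X):
    p=c["K"]@(np.array(c["R"])@np.array(X)+np.array(c["t"])); return p[:2]/p[2]
E
python3 - <<'E'
from h import *
c=cam("top");im=c["pixels"][:,:,::-1]
cv2.imwrite("pics/a.png",cv2.resize(im[145:310,115:235],None,fx=4.5,fy=3.6,interpolation=2)[:594])
def crop(n,x0,y0,w,h,s): cv2.imwrite(f"pics/{n}.png",cv2.resize(im[y0:y0+h,x0:x0+w],None,fx=s,fy=s,interpolation=2))
crop("gr",110,150,130,160,3.6); crop("bl",400,130,110,150,3.9); crop("ob",235,110,160,180,3.2)
print(-np.array(c["R"]).T@c["t"])
E
```

```text
[0.39091433 0.02128804 0.99364649]
```

View pics/gr.png

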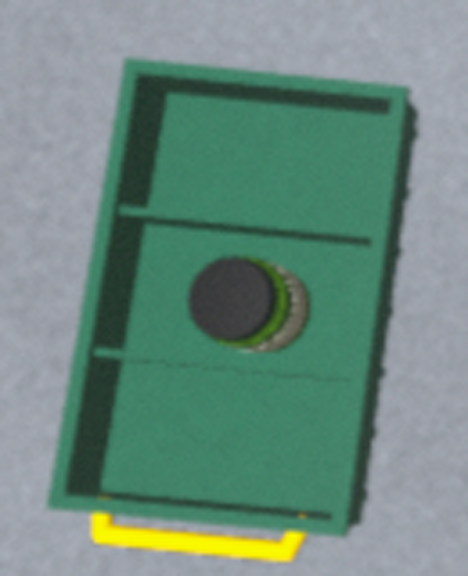

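View pics/bl.png

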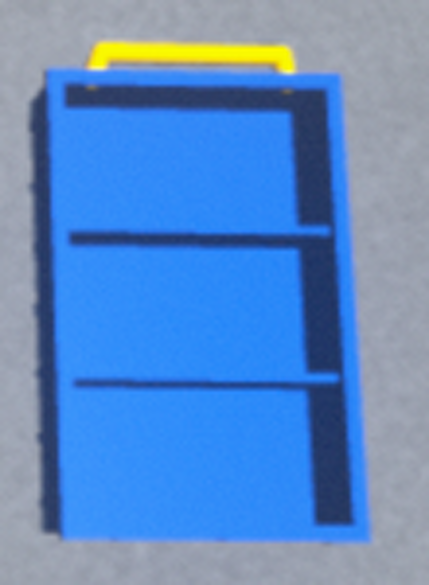

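View pics/ob.png

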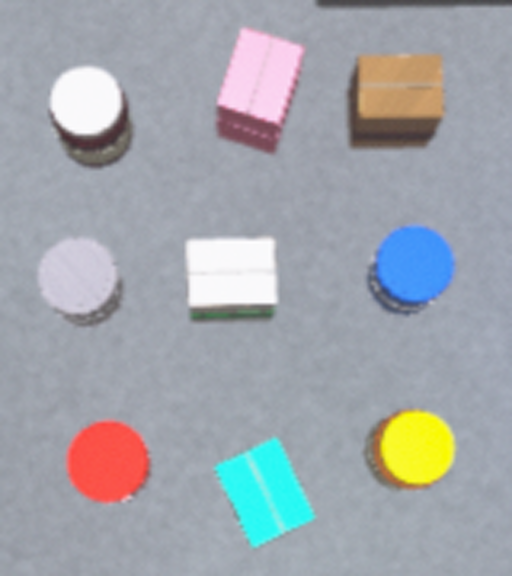

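Run:
```python
from h import *
c=cam("top");s=cam("scene")
def crate(p,off,sc,flip):
    P=np.array([ray(c,off[0]+u/sc-.36,off[1]+v/sc-.36,.06)[:2] for u,v in p])
    # TL,TR,BR,BL
    print("sides",[round(float(np.linalg.norm(P[i]-P[(i+1)%4])),4) for i in range(4)])
    ctr=P.mean(0); d=(P[0]+P[1]-P[2]-P[3])*(1 if not flip else -1); yaw=np.arctan2(d[1],d[0])
    e=(P[1]+P[2]-P[0]-P[3]); print("ctr",ctr.round(4),"yaw",yaw.round(4),"perp err",(np.arctan2(e[1],e[0])-yaw).round(3))
    ux=np.array([np.cos(yaw),np.sin(yaw)])
    for k in (.088,0,-.088): print("  bay",k,(ctr+k*ux).round(4))
    # check in scene
    uy=np.array([-ux[1],ux[0]])
    print("  scene",[proj(s,[*(ctr+a*.135*ux+b*.085*uy),.06]).round(0).tolist() for a,b in((1,1),(1,-1),(-1,-1),(-1,1))])
print("green");crate([(127,58),(410,87),(348,535),(50,508)],(110,150),3.6,True)
print("blue");crate([(47,70),(340,72),(370,541),(63,541)],(400,130),3.9,False)
hsv=cv2.cvtColor(c["pixels"],cv2.COLOR_RGB2HSV);hs=cv2.cvtColor(s["pixels"],cv2.COLOR_RGB2HSV)
obj=dict(honey=(365,250,.084,(22,38,150,255,120,255)),red=(268,254,.07,(-8,8,150,255,120,255)),white=(307,195,.084,(0,180,0,40,190,255)),
 blue=(364,194,.07,(100,125,150,255,100,255)),jam=(262,142,.084,(0,180,0,40,190,255)),bare=(259,197,.07,(0,180,0,60,120,255)),
 pink=(317,133,.084,(160,178,40,255,190,255)),turq=(318,263,.084,(85,95,120,255,190,255)),brown=(360,140,.084,(8,20,80,255,110,255)))
def mask(h,r):
    H=h[:,:,0].astype(int);H=np.where(H>172,H-180,H) if r[0]<0 else H
    return ((H>=r[0])&(H<=r[1])&(h[:,:,1]>=r[2])&(h[:,:,1]<=r[3])&(h[:,:,2]>=r[4])&(h[:,:,2]<=r[5])).astype(np.uint8)
for n,(u,v,z,r) in obj.items():
    m=mask(hsv,r);k,L,st,ce=cv2.connectedComponentsWithStats(m)
    l=L[v,u]
    if l==0: print(n,"miss",hsv[v,u]);continue
    cnt=max(cv2.findContours((L==l).astype(np.uint8),0,2)[0],key=cv2.contourArea)
    W=np.array([ray(c,*q[0],z)[:2] for q in cnt],np.float32)
    (x,y),(a,b),ang=cv2.minAreaRect(W)
    X=ray(c,*ce[l],z)
    print(n,X[:2].round(4),"rect",(round(x,4),round(y,4)),(round(a*1e3),round(b*1e3)),round(ang,1),"scene px",proj(s,[x,y,z]).round(0))
```

```text
green
sides [0.1785, 0.2766, 0.1778, 0.2777]
ctr [0.484  0.3049] yaw 3.0224 perp err -4.713
  bay 0.088 [0.3966 0.3154]
  bay 0 [0.484  0.3049]
  bay -0.088 [0.5714 0.2944]
  scene [[303.0, 102.0], [343.0, 69.0], [431.0, 112.0], [394.0, 153.0]]
blue
sides [0.1783, 0.2787, 0.1775, 0.2781]
ctr [ 0.5242 -0.3202] yaw -0.0342 perp err -1.561
  bay 0.088 [ 0.6121 -0.3232]
  bay 0 [ 0.5242 -0.3202]
  bay -0.088 [ 0.4363 -0.3172]
  scene [[306.0, 335.0], [240.0, 433.0], [119.0, 330.0], [190.0, 255.0]]
honey [ 0.4309 -0.1112] rect (0.4307, -0.1111) (49, 48) 70.2 scene px [243. 212.]
red [0.4275 0.0985] rect (0.427, 0.0981) (50, 52) 89.4 scene px [301. 148.]
white [0.5554 0.0118] rect (0.5548, 0.0114) (62, 47) 89.1 scene px [330. 196.]
blue [ 0.5596 -0.1176] rect (0.5599, -0.117) (51, 54) 43.3 scene px [296. 248.]
jam [0.6802 0.1118] rect (0.6805, 0.1124) (49, 49) 89.2 scene px [408. 188.]
bare [ 0.5228 -0.038 ] rect (0.5653, -0.0495) (1564, 918) 89.7 scene px [318. 224.]
pink [ 0.7105 -0.0116] rect (0.7056, -0.0049) (33, 52) 61.8 scene px [393. 236.]
turq [ 0.4034 -0.0075] rect (0.4033, -0.0074) (60, 46) 25.0 scene px [264. 171.]
brown [ 0.6855 -0.1113] rect (0.6866, -0.1101) (60, 45) 89.1 scene px [358. 275.]
```

Call:
move_arm(
  plan=[
    [[0, 0, 0, 0, 0, -5, 0.64], [0, 0, -0.345, -33.8, -21.2, -5, 0.64], [0, 0, -0.345, -33.8, -21.2, -5, 0.64], [0, 0, -0.345, -33.8, -21.2, -5, 0.64], [0, 0, -0.345, -33.8, -21.2, -5, 0.64], [0, 0, -0.345, -33.8, -21.2, -5, 0.64], [0, 0, -0.345, -33.8, -21.2, -5, 0.64], [0, 0, -0.345, -33.8, -21.2, -5, 0.64], [0, 0, -0.345, -44.3, -55.8, 2, 0.64], [0, 0, -0.345, -44.3, -55.8, 2, 0.64], [0, 0, -0.345, -44.3, -55.8, 2, 0.64], [0, 0, -0.345, -44.3, -55.8, 2, 0.64]],
  ],
  newtons=25,
)

```text
t: 1.3
tcp_pos: [0.3989, 0.1727, 0.2455]
tcp_rot: [-0.001, 3.141, -0.0]
ft_force: [1.0, -0.4, 0.5]
grip_width: 0.817
```

Call:
move_arm(
  plan=[
    [[0, 0, 0, -3.2, -28.4, 5, 0.64], [0, 0, 0, -3.2, -28.4, 5, 0.64], [0, 0, 0, -3.2, -28.4, 5, 0.64], [0, 0, 0, -3.2, -28.4, 5, 0.64], [0, 0, 0, -3.2, -28.4, 5, 0.64], [0, 0, 0, -3.2, -28.4, 5, 0.64], [0, 0, 0, -3.2, -28.4, 5, 0.64], [0, 0, 0, -3.2, -28.4, 5, 0.64], [0, 0, 0, -3.2, -28.4, 5, 0.64], [0, 0, 0, -3.2, -28.4, 5, 0.64]],
  ],
)

```text
t: 2.13
tcp_pos: [0.4307, -0.1091, 0.1955]
tcp_rot: [-0.002, -3.141, -0.001]
ft_force: [0.0, 0.3, 0.5]
grip_width: 0.819
```

Run:
```python
from h import *
for n in ["wrist"]:
    c=cam(n);cv2.imwrite(f"pics/{n}1.png",c["pixels"][:,:,::-1])
    print(bot.get_obs()["tcp_pos"],proj(c,[.431,-.111,.084]))
```

```text
[ 0.43073814 -0.10845061  0.19566089] [322.5967015  194.37249976]
```

View pics/wrist1.png

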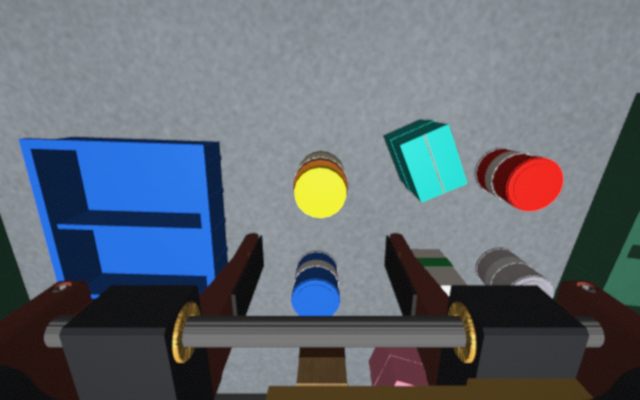

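Call:
move_arm(
  plan=[
    [[0, 0, 0, 0, -0.3, 4, 0.64], [0, 0, 0, 0, -0.3, 17.2, 0.64], [0, 0, 0, 0, -0.3, 17.2, 0.64], [0, 0, 0, 0, -0.3, 17.2, 0.64], [0, 0, 0, 0, -0.3, 17.2, 0.64], [0, 0, 0, 0, -0.3, 17.2, 0.64], [0, 0, 0, 0, -0.3, 17.2, -1], [0, 0, 0, 0, -0.3, 17.2, -1], [0, 0, 0, 0, -0.3, 17.2, -1], [0, 0, 0, 0, -0.3, 17.2, -1], [0, 0, 0, 0, -0.3, 17.2, -1], [0, 0, 0, 0, -0.3, 17.2, -1]],
  ],
)

```text
t: 3.18
tcp_pos: [0.4331, -0.1129, 0.0259]
tcp_rot: [0.0, 3.137, -0.002]
ft_force: [1.0, 2.2, 10.2]
grip_width: 0.635
```

Call:
move_arm(
  plan=[
    [[0, 0, 0, 0, 0, -4, -1], [0, 0, 0, 0, 0, -14, -1], [0, 0, 0, 0, 0, -14, -1], [0, 0, 0, 0, 0, -14, -1], [0, 0, 0.03, -17.9, -21, -14, -1], [0, 0, 0.03, -17.9, -21, -14, -1], [0, 0, 0.03, -17.9, -21, -14, -1], [0, 0, 0.03, -17.9, -21, -14, -1], [0, 0, 0.03, -17.9, -21, -14, -1], [0, 0, 0.03, -17.9, -21, -14, -1], [0, 0, 0.03, -17.9, -21, -14, -1], [0, 0, 0.03, -17.9, -21, -14, -1]],
  ],
)

```text
t: 4.18
tcp_pos: [0.6138, -0.3278, 0.1652]
tcp_rot: [0.05, 3.136, -0.007]
ft_force: [0.0, 0.3, -2.1]
grip_width: 0.633
```

Run:
```python
from h import *
o=bot.get_obs();print(o["tcp_pos"],o["tcp_rot"],o["ft_force"],o["grip_width"])
c=cam("wrist");cv2.imwrite(f"pics/wrist2.png",c["pixels"][:,:,::-1])
s=cam("scene");cv2.imwrite(f"pics/scene2.png",s["pixels"][:,:,::-1])
```

```text
[ 0.61384029 -0.32776244  0.16515721] [ 0.05014853  3.1357422  -0.00737222] [ 0.01890763  0.26922153 -2.10803797] 0.6331966093466642
```

View pics/wrist2.png

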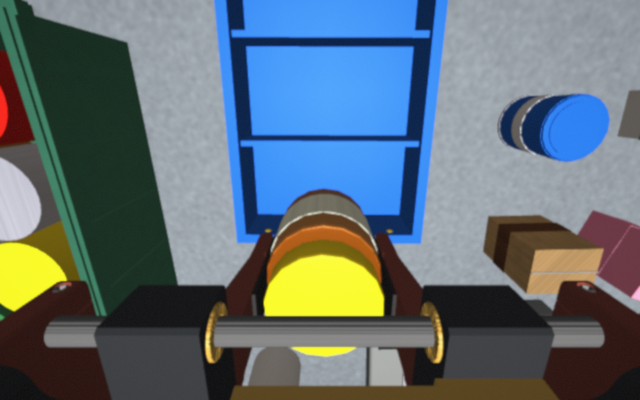

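View pics/scene2.png

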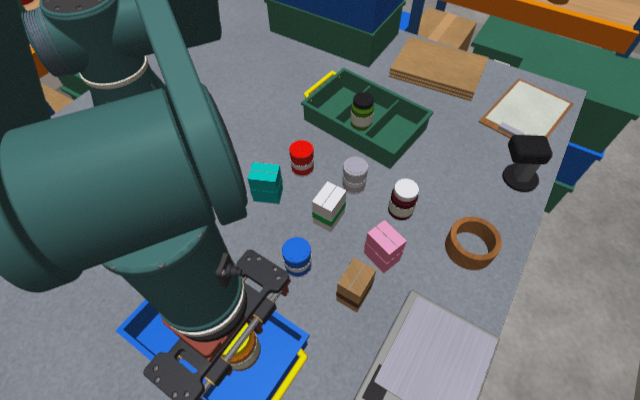

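Run:
```python
from h import *
c=cam("wrist")
for u,v in ((237,242),(421,242),(243,141),(418,144),(232,35),(430,35)): print(u,v,ray(c,u,v,.06).round(4))
print(bot.get_obs()["tcp_pos"])
```

```text
237 242 [ 0.6535 -0.4089  0.06  ]
421 242 [ 0.6592 -0.2316  0.06  ]
243 141 [ 0.5576 -0.3922  0.06  ]
418 144 [ 0.565  -0.2404  0.06  ]
232 35 [ 0.4752 -0.3915  0.06  ]
430 35 [ 0.4801 -0.2363  0.06  ]
[ 0.60927287 -0.32179859  0.16410907]
```

Call:
move_arm(
  plan=[
    [[0, 0, 0, 0, 0, 4, -1], [0, 0, 0, 0, 0, 8, -1], [0, 0, 0, 0, 0, 11, -1], [0, 0, 0, 0, 0, 12.5, -1], [0, 0, 0, 0, 0, 13.2, -1], [0, 0, 0, 0, 0, 13.2, -1], [0, 0, 0, 0, 0, 13.2, -1]],
  ],
)

```text
t: 4.92
tcp_pos: [0.6098, -0.3214, 0.0327]
tcp_rot: [0.046, 3.141, -0.0]
ft_force: [-0.2, 0.0, -2.0]
grip_width: 0.637
```

Call:
move_arm(
  plan=[
    [[0, 0, 0, 0, 0, 0.1, -1], [0, 0, 0, 0, 0, 0.2, -1], [0, 0, 0, 0, 0, 0.2, -1]],
  ],
)

```text
t: 5.17
tcp_pos: [0.6103, -0.3224, 0.0303]
tcp_rot: [0.047, 3.14, -0.001]
ft_force: [0.7, 0.5, -2.1]
grip_width: 0.635
```

Call:
move_arm(
  plan=[
    [[0, 0, 0, 0, 0, 0.1, -1], [0, 0, 0, 0, 0, 0.2, -1], [0, 0, 0, 0, 0, 0.2, -1]],
  ],
)

```text
t: 5.42
tcp_pos: [0.6105, -0.3225, 0.0301]
tcp_rot: [0.047, 3.14, -0.001]
ft_force: [-3.6, 2.6, 12.1]
grip_width: 0.633
```

Call:
move_arm(
  plan=[
    [[0, 0, 0, 0, 0, 0, 0.64], [0, 0, 0, 0, 0, 0, 0.64], [0, 0, 0, 0, 0, 0, 0.64], [0, 0, 0, 0, 0, -2, 0.64], [0, 0, 0, 0, 0, -6, 0.64], [0, 0, 0, 0, 0, -14, 0.64], [0, 0, 0, 0, 0, -14, 0.64], [0, 0, -0.03, 19.6, 41.5, -14, 0.64], [0, 0, -0.03, 19.6, 41.5, -14, 0.64], [0, 0, -0.03, 19.6, 41.5, -14, 0.64], [0, 0, -0.03, 19.6, 41.5, -14, 0.64], [0, 0, -0.03, 19.6, 41.5, -14, 0.64]],
  ],
)

```text
t: 6.42
tcp_pos: [0.5258, -0.13, 0.1676]
tcp_rot: [0.001, 3.141, -0.0]
ft_force: [-0.2, 0.2, -0.1]
grip_width: 0.82
```

Run:
```python
from h import *
o=bot.get_obs();print(o["tcp_pos"],o["tcp_rot"],o["ft_force"],o["grip_width"])
c=cam("top");cv2.imwrite(f"pics/top3.png",c["pixels"][:,:,::-1])
print(bot.get_obs()["tcp_pos"])
```

```text
[ 0.52579781 -0.13002506  0.1676466 ] [ 7.53469582e-04  3.14129445e+00 -1.40536010e-04] [-0.2416365   0.24037539 -0.11365605] 0.8202101980517633
[ 0.52033506 -0.12275373  0.16682873]
```

View pics/top3.png

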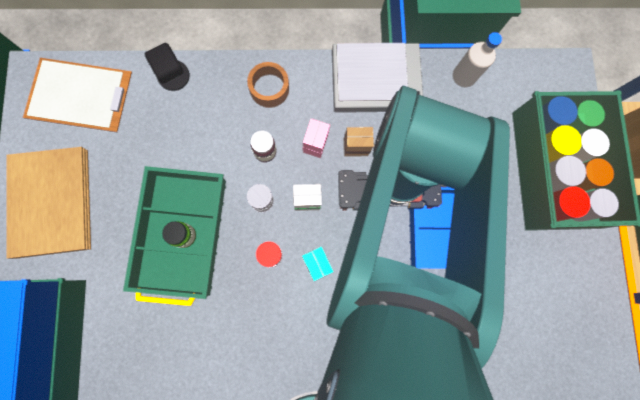

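Call:
move_arm(
  plan=[
    [[0, 0, 0, 9.3, 22.1, 2.5, 0.64], [0, 0, 0, 9.3, 22.1, 2.5, 0.64], [0, 0, 0, 9.3, 22.1, 2.5, 0.64], [0, 0, 0, 9.3, 22.1, 2.5, 0.64], [0, 0, 0, 9.3, 22.1, 2.5, 0.64], [0, 0, 0, 9.3, 22.1, 2.5, 0.64], [0, 0, 0, 9.3, 22.1, 2.5, 0.64], [0, 0, 0, 9.3, 22.1, 2.5, 0.64], [0, 0, 0, 9.3, 22.1, 2.5, 0.64]],
  ],
)

```text
t: 7.22
tcp_pos: [0.4347, 0.0892, 0.1429]
tcp_rot: [-0.002, 3.141, -0.001]
ft_force: [-0.3, -0.4, 0.4]
grip_width: 0.819
```

Run:
```python
from h import *
c=cam("wrist");cv2.imwrite(f"pics/wrist3.png",c["pixels"][:,:,::-1])
print(bot.get_obs()["tcp_pos"],proj(c,[.427,.098,.07]))
s=cam("scene");cv2.imwrite(f"pics/scene3.png",s["pixels"][:,:,::-1])
```

```text
[0.43496734 0.08879955 0.14290585] [335.72590262 198.75839356]
```

View pics/wrist3.png

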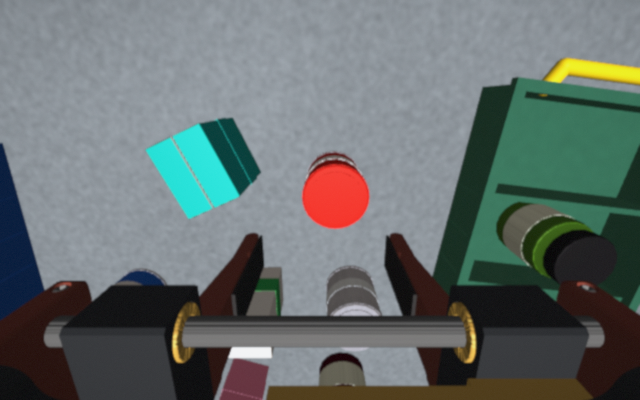

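View pics/scene3.png

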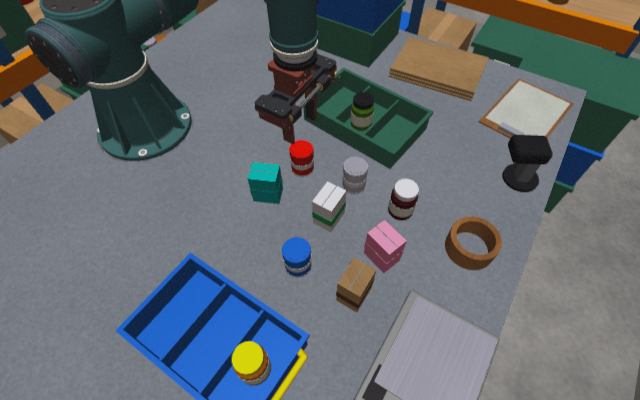

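Call:
move_arm(
  plan=[
    [[0, 0, 0, 0.9, 0.95, 2, 0.64], [0, 0, 0, 0.9, 0.95, 6, 0.64], [0, 0, 0, 0.9, 0.95, 10, 0.64], [0, 0, 0, 0.9, 0.95, 12.5, 0.64], [0, 0, 0, 0.9, 0.95, 12.5, 0.64], [0, 0, 0, 0.9, 0.95, 12.5, 0.64], [0, 0, 0, 0.9, 0.95, 12.5, -1], [0, 0, 0, 0.9, 0.95, 12.5, -1], [0, 0, 0, 0.9, 0.95, 12.5, -1], [0, 0, 0, 0.9, 0.95, 12.5, -1], [0, 0, 0, 0.9, 0.95, 12.5, -1]],
  ],
)

```text
t: 8.23
tcp_pos: [0.4264, 0.099, 0.0192]
tcp_rot: [-0.001, 3.138, -0.0]
ft_force: [-0.9, -2.5, 8.6]
grip_width: 0.611
```

Call:
move_arm(
  plan=[
    [[0, 0, 0, 0, 0, -4, -1], [0, 0, 0, 0, 0, -12, -1], [0, 0, 0, 0, 0, -15, -1], [0, 0, 0, 0, 0, -15, -1], [0, 0, 0.03, -9.6, -42, -15, -1], [0, 0, 0.03, -9.6, -42, -15, -1], [0, 0, 0.03, -9.6, -42, -15, -1], [0, 0, 0.03, -9.6, -42, -15, -1], [0, 0, 0.03, -9.6, -42, -15, -1], [0, 0, 0.03, -9.6, -42, -15, -1], [0, 0, 0.03, -9.6, -42, -15, -1], [0, 0, 0.03, -9.6, -42, -15, -1]],
  ],
)

```text
t: 9.23
tcp_pos: [0.4989, -0.2278, 0.1684]
tcp_rot: [0.047, 3.141, -0.0]
ft_force: [1.1, 0.6, -2.3]
grip_width: 0.61
```

Call:
move_arm(
  plan=[
    [[0, 0, 0, -2.6, -9.2, 0, -1], [0, 0, 0, -2.6, -9.2, 0, -1], [0, 0, 0, -2.6, -9.2, 0, -1], [0, 0, 0, -2.6, -9.2, 0, -1], [0, 0, 0, -2.6, -9.2, 0, -1]],
  ],
)

```text
t: 9.65
tcp_pos: [0.5218, -0.3184, 0.1677]
tcp_rot: [-0.049, -3.141, -0.001]
ft_force: [-0.1, 0.8, -2.9]
grip_width: 0.61
```

Run:
```python
from h import *
c=cam("wrist");cv2.imwrite(f"pics/wrist4.png",c["pixels"][:,:,::-1])
o=bot.get_obs();print(o["tcp_pos"],o["tcp_rot"],o["ft_force"])
```

```text
[ 0.52150947 -0.31725084  0.16756472] [-4.70183752e-02 -3.14009676e+00 -2.14766284e-03] [-0.18466496 -0.28162118 -2.67029937]
```

View pics/wrist4.png

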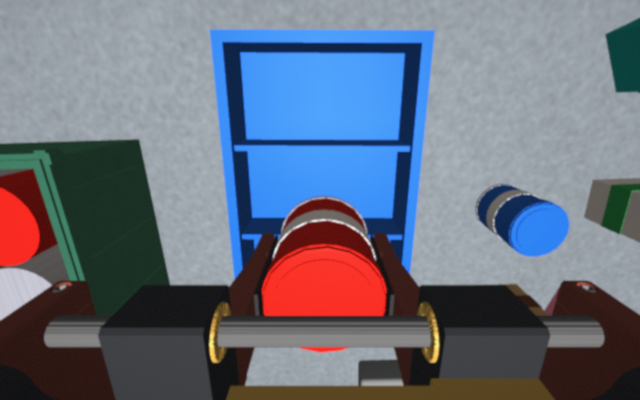

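Call:
move_arm(
  plan=[
    [[0, 0, 0, 0, 0, 4, -1], [0, 0, 0, 0, 0, 8, -1], [0, 0, 0, 0, 0, 12, -1], [0, 0, 0, 0, 0, 13.5, -1], [0, 0, 0, 0, 0, 14, -1], [0, 0, 0, 0, 0, 14.2, -1], [0, 0, 0, 0, 0, 14.3, -1], [0, 0, 0, 0, 0, 14.3, -1]],
  ],
)

```text
t: 10.37
tcp_pos: [0.5237, -0.319, 0.0264]
tcp_rot: [0.046, 3.139, -0.003]
ft_force: [0.1, -0.2, -0.7]
grip_width: 0.618
```

Call:
move_arm(
  plan=[
    [[0, 0, 0, 0, 0, 0.1, -1], [0, 0, 0, 0, 0, 0.1, -1]],
  ],
)

```text
t: 10.53
tcp_pos: [0.5233, -0.3193, 0.025]
tcp_rot: [0.047, 3.139, -0.003]
ft_force: [-0.1, 0.7, -3.0]
grip_width: 0.612
```

Call:
move_arm(
  plan=[
    [[0, 0, 0, 0, 0, 0.1, -1], [0, 0, 0, 0, 0, 0.2, -1], [0, 0, 0, 0, 0, 0.2, -1]],
  ],
)

```text
t: 10.78
tcp_pos: [0.5232, -0.3193, 0.0242]
tcp_rot: [0.047, 3.139, -0.002]
ft_force: [-4.0, 2.5, 15.0]
grip_width: 0.616
```

Call:
move_arm(
  plan=[
    [[0, 0, 0, 0, 0, 0, 0.64], [0, 0, 0, 0, 0, 0, 0.64], [0, 0, 0, 0, 0, 0, 0.64], [0, 0, 0, 0, 0, -2, 0.64], [0, 0, 0, 0, 0, -6, 0.64], [0, 0, 0, 0, 0, -14.5, 0.64], [0, 0, 0, 0, 0, -14.5, 0.64], [0, 0, -0.03, -2.2, 33.2, -14.5, 0.82], [0, 0, -0.03, -2.2, 33.2, -14.5, 0.82], [0, 0, -0.03, -2.2, 33.2, -14.5, 0.82], [0, 0, -0.03, -2.2, 33.2, -14.5, 0.82], [0, 0, -0.03, -2.2, 33.2, -14.5, 0.82]],
  ],
)

```text
t: 11.78
tcp_pos: [0.5422, -0.1096, 0.1662]
tcp_rot: [0.001, 3.141, -0.0]
ft_force: [0.8, 0.3, 0.3]
grip_width: 0.913
```

Run:
```python
from h import *
o=bot.get_obs();print(o["tcp_pos"],o["tcp_rot"],o["ft_force"],o["grip_width"])
```

```text
[ 0.54215501 -0.10963842  0.16616368] [ 9.00648638e-04  3.14125032e+00 -2.70187878e-04] [0.76975893 0.33600122 0.2862062 ] 0.9126697736985644
```

Call:
move_arm(
  plan=[
    [[0, 0, 0, -1.3, 11.8, 2, 0.82], [0, 0, 0, -1.3, 11.8, 2, 0.82], [0, 0, 0, -1.3, 11.8, 2, 0.82], [0, 0, 0, -1.3, 11.8, 2, 0.82], [0, 0, 0, -1.3, 11.8, 2, 0.82], [0, 0, 0, -1.3, 11.8, 2, 0.82]],
  ],
)

```text
t: 12.28
tcp_pos: [0.5554, 0.0064, 0.146]
tcp_rot: [0.002, -3.142, 0.001]
ft_force: [-0.0, -0.4, -0.5]
grip_width: 0.908
```

Run:
```python
from h import *
c=cam("wrist");cv2.imwrite(f"pics/wrist5.png",c["pixels"][:,:,::-1])
o=bot.get_obs();print(o["tcp_pos"],o["tcp_rot"],o["ft_force"])
for y in (-.0185,.0415):
  for x in (.532,.578): print(proj(c,[x,y,.084]).round(0))
s=cam("scene");cv2.imwrite(f"pics/scene5.png",s["pixels"][:,:,::-1])
```

```text
[0.55549561 0.00568153 0.14613196] [ 3.35395143e-04  3.14137071e+00 -1.09358987e-03] [ 0.69775566 -0.50989505  0.80918115]
[292. 184.]
[294. 239.]
[371. 184.]
[368. 239.]
```

View pics/wrist5.png

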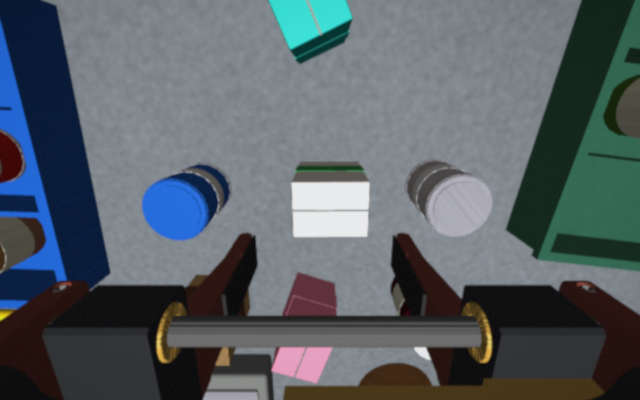

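View pics/scene5.png

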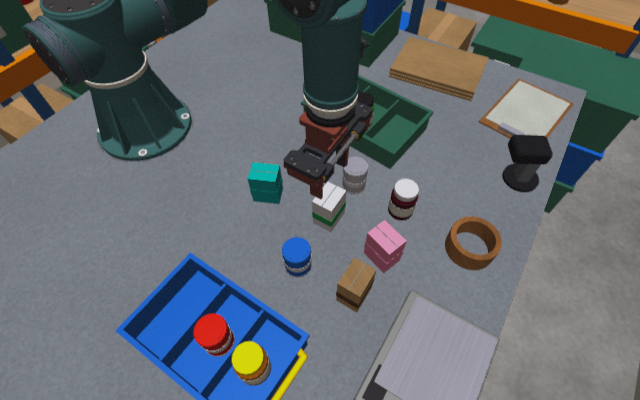

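Call:
move_arm(
  plan=[
    [[0, 0, 0, 0.1, 0.55, 2, 0.82], [0, 0, 0, 0.1, 0.55, 6, 0.82], [0, 0, 0, 0.1, 0.55, 10, 0.82], [0, 0, 0, 0.1, 0.55, 12.2, 0.82], [0, 0, 0, 0.1, 0.55, 12.2, 0.82], [0, 0, 0, 0.1, 0.55, 12.2, 0.82], [0, 0, 0, 0.1, 0.55, 12.2, -1], [0, 0, 0, 0.1, 0.55, 12.2, -1], [0, 0, 0, 0.1, 0.55, 12.2, -1], [0, 0, 0, 0.1, 0.55, 12.2, -1], [0, 0, 0, 0.1, 0.55, 12.2, -1]],
  ],
)

```text
t: 13.3
tcp_pos: [0.5558, 0.0119, 0.0257]
tcp_rot: [-0.001, 3.138, -0.001]
ft_force: [0.1, -1.5, 7.7]
grip_width: 0.679
```

Call:
move_arm(
  plan=[
    [[0, 0, 0, 0, 0, -4, -1], [0, 0, 0, 0, 0, -12, -1], [0, 0, 0, 0, 0, -15, -1], [0, 0, 0, 0, 0, -15, -1], [0, 0, 0.03, 12.1, -32.9, -15, -1], [0, 0, 0.03, 12.1, -32.9, -15, -1], [0, 0, 0.03, 12.1, -32.9, -15, -1], [0, 0, 0.03, 12.1, -32.9, -15, -1], [0, 0, 0.03, 12.1, -32.9, -15, -1], [0, 0, 0.03, 12.1, -32.9, -15, -1], [0, 0, 0.03, 12.1, -32.9, -15, -1], [0, 0, 0.03, 12.1, -32.9, -15, -1]],
  ],
)

```text
t: 14.3
tcp_pos: [0.4382, -0.3022, 0.1747]
tcp_rot: [0.046, 3.141, -0.001]
ft_force: [1.0, -0.0, -1.0]
grip_width: 0.683
```

Call:
move_arm(
  plan=[
    [[0, 0, 0, 0.3, -1, 0, -1], [0, 0, 0, 0.3, -1, 0, -1], [0, 0, 0, 0.3, -1, 0, -1]],
  ],
)

```text
t: 14.55
tcp_pos: [0.4357, -0.3104, 0.1742]
tcp_rot: [0.05, 3.141, 0.001]
ft_force: [-0.7, 0.4, -1.3]
grip_width: 0.685
```

Run:
```python
from h import *
c=cam("wrist");cv2.imwrite(f"pics/wrist6.png",c["pixels"][:,:,::-1])
o=bot.get_obs();print(o["tcp_pos"],o["tcp_rot"],o["ft_force"])
```

```text
[ 0.43598485 -0.30942921  0.17409624] [-4.73955643e-02 -3.14116771e+00 -1.47214402e-03] [ 0.06892556  0.33105345 -1.67811639]
```

View pics/wrist6.png

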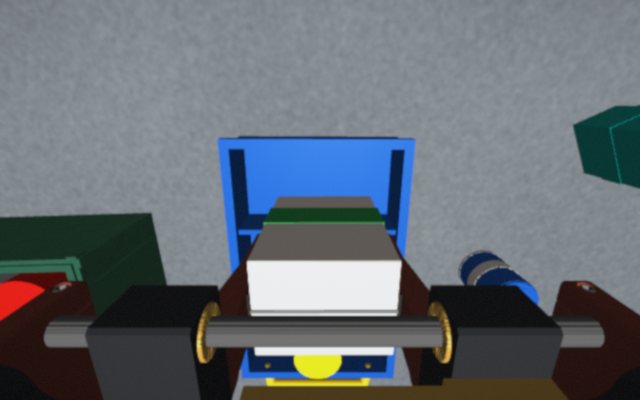

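Call:
move_arm(
  plan=[
    [[0, 0, 0, 0.1, -0.7, 4, -1], [0, 0, 0, 0.1, -0.7, 8, -1], [0, 0, 0, 0.1, -0.7, 12, -1], [0, 0, 0, 0.1, -0.7, 13.5, -1], [0, 0, 0, 0.1, -0.7, 14, -1], [0, 0, 0, 0.1, -0.7, 14.3, -1], [0, 0, 0, 0.1, -0.7, 14.3, -1]],
  ],
)

```text
t: 15.18
tcp_pos: [0.4348, -0.3152, 0.0317]
tcp_rot: [-0.044, -3.14, -0.003]
ft_force: [0.3, 0.2, -0.8]
grip_width: 0.682
```

Call:
move_arm(
  plan=[
    [[0, 0, 0, 0, 0, 0.1, -1], [0, 0, 0, 0, 0, 0.1, -1]],
  ],
)

```text
t: 15.35
tcp_pos: [0.4362, -0.3175, 0.0312]
tcp_rot: [0.045, 3.139, -0.003]
ft_force: [-0.1, -0.2, -2.0]
grip_width: 0.68
```

Call:
move_arm(
  plan=[
    [[0, 0, 0, 0, 0, 0.1, -1], [0, 0, 0, 0, 0, 0.1, -1]],
  ],
)

```text
t: 15.52
tcp_pos: [0.436, -0.3177, 0.0307]
tcp_rot: [0.046, 3.139, -0.002]
ft_force: [-0.1, 2.2, 9.5]
grip_width: 0.684
```

Call:
move_arm(
  plan=[
    [[0, 0, 0, 0, 0, 0, 0.8], [0, 0, 0, 0, 0, 0, 0.8], [0, 0, 0, 0, 0, 0, 0.8], [0, 0, 0, 0, 0, -2, 0.8], [0, 0, 0, 0, 0, -6, 0.8], [0, 0, 0, 0, 0, -13, 0.8], [0, 0, 0, 0, 0, -13, 0.8], [0, 0, -0.03, -11.8, 20.4, -13, 0.64], [0, 0, -0.03, -11.8, 20.4, -13, 0.64], [0, 0, -0.03, -11.8, 20.4, -13, 0.64], [0, 0, -0.03, -11.8, 20.4, -13, 0.64], [0, 0, -0.03, -11.8, 20.4, -13, 0.64]],
  ],
)

```text
t: 16.52
tcp_pos: [0.5451, -0.1387, 0.1592]
tcp_rot: [0.001, 3.141, -0.0]
ft_force: [1.0, -0.4, -0.1]
grip_width: 0.819
```

Call:
move_arm(
  plan=[
    [[0, 0, 0, 0, 0, 0, 0.64], [0, 0, 0, 0, 0, 0, 0.64]],
  ],
)

```text
t: 16.68
tcp_pos: [0.5452, -0.1385, 0.1589]
tcp_rot: [0.007, -3.142, 0.0]
ft_force: [0.1, -0.1, 0.5]
grip_width: 0.82
```

Call:
move_arm(
  plan=[
    [[0, 0, 0, -1.5, 2.1, 1.5, 0.64], [0, 0, 0, -1.5, 2.1, 1.5, 0.64], [0, 0, 0, -1.5, 2.1, 1.5, 0.64]],
  ],
)

```text
t: 16.93
tcp_pos: [0.5584, -0.1199, 0.1433]
tcp_rot: [0.001, -3.139, -0.0]
ft_force: [0.9, -0.7, 0.2]
grip_width: 0.821
```

Run:
```python
from h import *
c=cam("wrist");cv2.imwrite(f"pics/wrist7.png",c["pixels"][:,:,::-1])
o=bot.get_obs();print(o["tcp_pos"],o["tcp_rot"],o["ft_force"])
print(proj(c,[.56,-.1173,.07]))
s=cam("scene");cv2.imwrite(f"pics/scene7.png",s["pixels"][:,:,::-1])
```

```text
[ 0.55851402 -0.12040346  0.14369527] [-5.44836390e-05 -3.14007744e+00  5.31914583e-04] [-1.14241385 -0.79205206 -0.60849077]
[327.9828886  209.60207351]
```

View pics/wrist7.png

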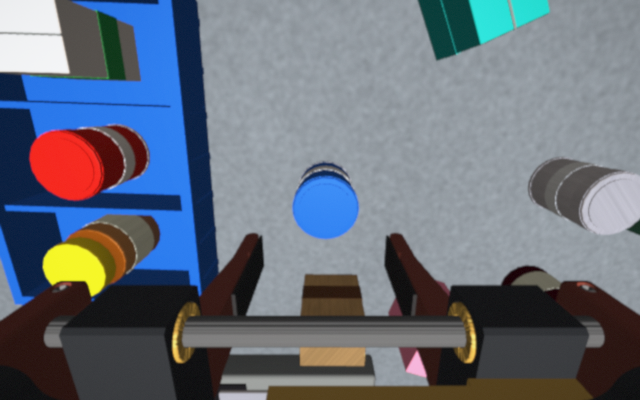

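View pics/scene7.png

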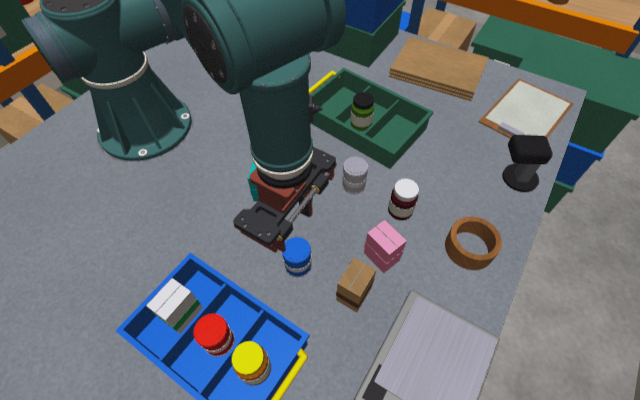

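Call:
move_arm(
  plan=[
    [[0, 0, 0, 0, 0.15, 4, 0.64], [0, 0, 0, 0, 0.15, 8, 0.64], [0, 0, 0, 0, 0.15, 12, 0.64], [0, 0, 0, 0, 0.15, 12.5, 0.64], [0, 0, 0, 0, 0.15, 12.5, 0.64], [0, 0, 0, 0, 0.15, 12.5, -1], [0, 0, 0, 0, 0.15, 12.5, -1], [0, 0, 0, 0, 0.15, 12.5, -1], [0, 0, 0, 0, 0.15, 12.5, -1], [0, 0, 0, 0, 0.15, 12.5, -1]],
  ],
)

```text
t: 17.87
tcp_pos: [0.5613, -0.1187, 0.0215]
tcp_rot: [-0.001, 3.137, -0.003]
ft_force: [-0.4, -0.8, 8.0]
grip_width: 0.611
```

Call:
move_arm(
  plan=[
    [[0, 0, 0, 0, 0, -4, -1], [0, 0, 0, 0, 0, -12, -1], [0, 0, 0, 0, 0, -15, -1], [0, 0, 0, 0, 0, -15, -1], [0, 0, 0.119, 16.5, 43.4, -15, -1], [0, 0, 0.119, 16.5, 43.4, -15, -1], [0, 0, 0.119, 16.5, 43.4, -15, -1], [0, 0, 0.119, 16.5, 43.4, -15, -1], [0, 0, 0.119, 16.5, 43.4, -15, -1], [0, 0, 0.119, 16.5, 43.4, -15, -1], [0, 0, 0.119, 16.5, 43.4, -15, -1], [0, 0, 0.119, 16.5, 43.4, -15, -1]],
  ],
)

```text
t: 18.87
tcp_pos: [0.4397, 0.1954, 0.1699]
tcp_rot: [0.186, 3.135, 0.0]
ft_force: [0.1, 0.8, -3.0]
grip_width: 0.611
```

Call:
move_arm(
  plan=[
    [[0, 0, 0, 0, 0, 0, -1], [0, 0, 0, 0, 0, 0, -1]],
  ],
)

```text
t: 19.03
tcp_pos: [0.4396, 0.1957, 0.1697]
tcp_rot: [0.178, 3.136, 0.0]
ft_force: [0.1, 0.1, -3.6]
grip_width: 0.616
```

Call:
move_arm(
  plan=[
    [[0, 0, 0, 5.6, 11.4, 0, -1], [0, 0, 0, 5.6, 11.4, 0, -1], [0, 0, 0, 5.6, 11.4, 0, -1], [0, 0, 0, 5.6, 11.4, 0, -1], [0, 0, 0, 5.6, 11.4, 0, -1], [0, 0, 0, 5.6, 11.4, 0, -1]],
  ],
)

```text
t: 19.53
tcp_pos: [0.3994, 0.3125, 0.1692]
tcp_rot: [0.186, 3.136, -0.001]
ft_force: [0.4, -0.8, -3.0]
grip_width: 0.611
```

Run:
```python
from h import *
c=cam("wrist");cv2.imwrite(f"pics/wrist8.png",c["pixels"][:,:,::-1])
o=bot.get_obs();print(o["tcp_pos"],o["tcp_rot"],o["ft_force"])
s=cam("scene");cv2.imwrite(f"pics/scene8.png",s["pixels"][:,:,::-1])
```

```text
[0.3994923  0.31203746 0.16907665] [ 1.88022467e-01  3.13570854e+00 -1.46196881e-03] [ 0.41729609 -0.28841255 -3.63749774]
```

View pics/wrist8.png

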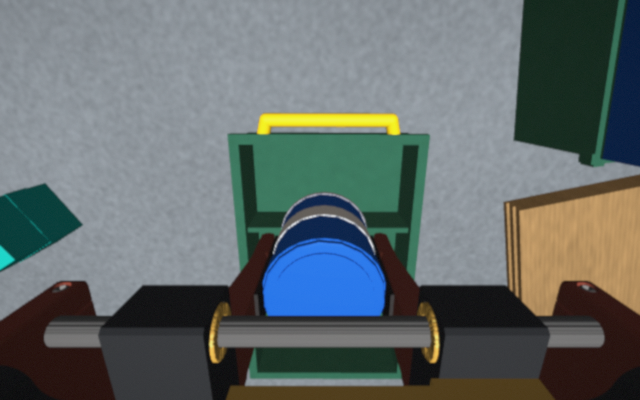

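View pics/scene8.png

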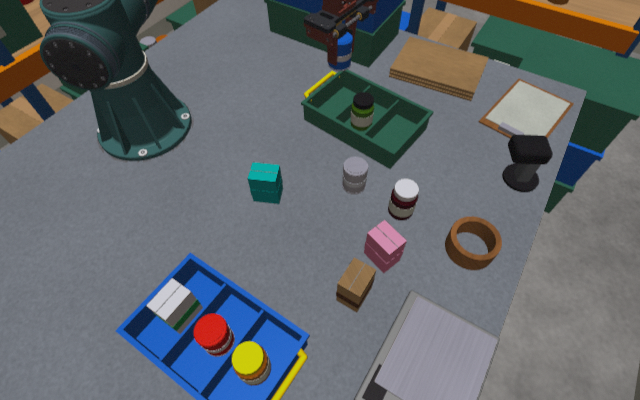

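Call:
move_arm(
  plan=[
    [[0, 0, 0, 0.2, 0.3, 4, -1], [0, 0, 0, 0.2, 0.3, 8, -1], [0, 0, 0, 0.2, 0.3, 12, -1], [0, 0, 0, 0.2, 0.3, 13.5, -1], [0, 0, 0, 0.2, 0.3, 14, -1], [0, 0, 0, 0.2, 0.3, 14.2, -1], [0, 0, 0, 0.2, 0.3, 14.2, -1]],
  ],
)

```text
t: 20.22
tcp_pos: [0.3979, 0.3156, 0.0273]
tcp_rot: [-0.189, -3.136, 0.001]
ft_force: [0.2, 0.2, -3.3]
grip_width: 0.608
```

Call:
move_arm(
  plan=[
    [[0, 0, 0, 0, 0, 0.1, -1], [0, 0, 0, 0, 0, 0.1, -1]],
  ],
)

```text
t: 20.38
tcp_pos: [0.3987, 0.317, 0.0269]
tcp_rot: [0.188, 3.134, 0.002]
ft_force: [-1.0, 0.7, -3.5]
grip_width: 0.612
```

Call:
move_arm(
  plan=[
    [[0, 0, 0, 0, 0, 0.1, -1], [0, 0, 0, 0, 0, 0.1, -1]],
  ],
)

```text
t: 20.55
tcp_pos: [0.3985, 0.3171, 0.0262]
tcp_rot: [0.186, 3.134, 0.002]
ft_force: [-0.3, -1.6, 4.9]
grip_width: 0.61
```

Call:
move_arm(
  plan=[
    [[0, 0, 0, 0, 0, 0, 0.64], [0, 0, 0, 0, 0, 0, 0.64], [0, 0, 0, 0, 0, 0, 0.64], [0, 0, 0, 0, 0, -2, 0.64], [0, 0, 0, 0, 0, -6, 0.64], [0, 0, 0, 0, 0, -14, 0.64], [0, 0, 0, 0, 0, -14, 0.64], [0, 0, -0.119, -30.4, -17, -14, 0.64], [0, 0, -0.119, -30.4, -17, -14, 0.64], [0, 0, -0.119, -30.4, -17, -14, 0.64], [0, 0, -0.119, -30.4, -17, -14, 0.64], [0, 0, -0.119, -30.4, -17, -14, 0.64]],
  ],
)

```text
t: 21.55
tcp_pos: [0.5653, 0.1943, 0.1653]
tcp_rot: [-0.001, 3.141, 0.0]
ft_force: [-0.2, -0.4, -0.7]
grip_width: 0.823
```

Call:
move_arm(
  plan=[
    [[0, 0, 0, 0, 0, 0, 0.64], [0, 0, 0, 0, 0, 0, 0.64]],
  ],
)

```text
t: 21.72
tcp_pos: [0.5657, 0.1941, 0.1648]
tcp_rot: [0.005, 3.141, 0.0]
ft_force: [-0.6, -0.8, 0.2]
grip_width: 0.819
```

Remaining: dx +0.115, dy −0.082.

Call:
move_arm(
  plan=[
    [[0, 0, 0, -11.5, -8.2, 1, 0.64], [0, 0, 0, -11.5, -8.2, 1, 0.64], [0, 0, 0, -11.5, -8.2, 1, 0.64], [0, 0, 0, -11.5, -8.2, 1, 0.64], [0, 0, 0, -11.5, -8.2, 1, 0.64], [0, 0, 0, -11.5, -8.2, 1, 0.64]],
  ],
)

```text
t: 22.22
tcp_pos: [0.6778, 0.1143, 0.1543]
tcp_rot: [-0.0, -3.139, -0.001]
ft_force: [-0.1, 0.8, 0.8]
grip_width: 0.818
```

Run:
```python
from h import *
c=cam("wrist");cv2.imwrite(f"pics/wrist9.png",c["pixels"][:,:,::-1])
o=bot.get_obs();print(o["tcp_pos"],o["tcp_rot"],o["ft_force"])
print(proj(c,[.6805,.112,.084]))
```

```text
[0.67707537 0.11487495 0.15447099] [ 1.36009078e-03 -3.13902888e+00 -7.88736859e-04] [ 0.0567745  -0.19008964  0.19559762]
[322.02714935 212.12326446]
```

View pics/wrist9.png

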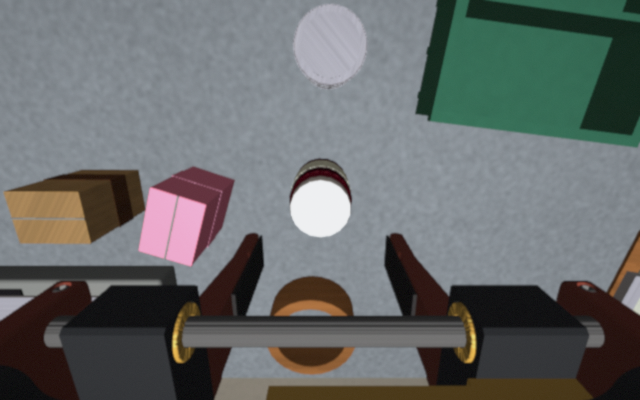

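Call:
move_arm(
  plan=[
    [[0, 0, 0, 0, -0.35, 4, 0.64], [0, 0, 0, 0, -0.35, 8, 0.64], [0, 0, 0, 0, -0.35, 12, 0.64], [0, 0, 0, 0, -0.35, 13, 0.64], [0, 0, 0, 0, -0.35, 13, 0.64], [0, 0, 0, 0, -0.35, 13, -1], [0, 0, 0, 0, -0.35, 13, -1], [0, 0, 0, 0, -0.35, 13, -1], [0, 0, 0, 0, -0.35, 13, -1], [0, 0, 0, 0, -0.35, 13, -1]],
  ],
)

```text
t: 23.1
tcp_pos: [0.6811, 0.1107, 0.028]
tcp_rot: [-0.0, 3.137, 0.001]
ft_force: [0.1, 2.3, 6.6]
grip_width: 0.638
```

Call:
move_arm(
  plan=[
    [[0, 0, 0, 0, 0, -4, -1], [0, 0, 0, 0, 0, -12, -1], [0, 0, 0, 0, 0, -14.5, -1], [0, 0, 0, 0, 0, -14.5, -1], [0, 0, 0.119, 11, 18.4, -14.5, -1], [0, 0, 0.119, 11, 18.4, -14.5, -1], [0, 0, 0.119, 11, 18.4, -14.5, -1], [0, 0, 0.119, 11, 18.4, -14.5, -1], [0, 0, 0.119, 11, 18.4, -14.5, -1], [0, 0, 0.119, 11, 18.4, -14.5, -1], [0, 0, 0.119, 11, 18.4, -14.5, -1], [0, 0, 0.119, 11, 18.4, -14.5, -1]],
  ],
)

```text
t: 24.1
tcp_pos: [0.5693, 0.2939, 0.1708]
tcp_rot: [0.184, 3.135, -0.001]
ft_force: [-1.2, -0.6, -2.8]
grip_width: 0.634
```

Run:
```python
from h import *
c=cam("wrist");cv2.imwrite(f"pics/wrist10.png",c["pixels"][:,:,::-1])
s=cam("scene");cv2.imwrite(f"pics/scene10.png",s["pixels"][:,:,::-1])
o=bot.get_obs();print(o["tcp_pos"],o["tcp_rot"],o["ft_force"])
```

```text
[0.57010282 0.29275614 0.17041831] [ 1.88054726e-01  3.13483952e+00 -6.63360843e-04] [-0.08304602  0.09339347 -2.6843757 ]
```

View pics/wrist10.png

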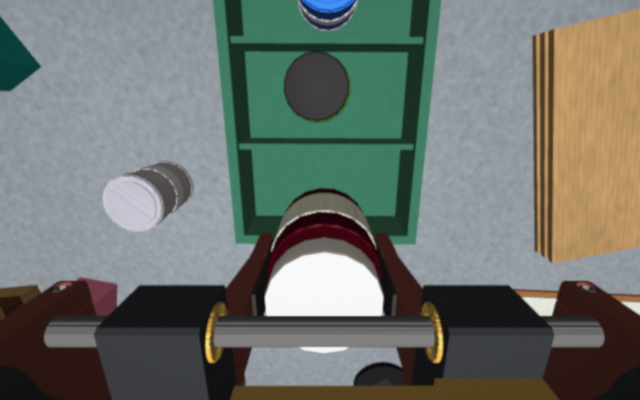

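View pics/scene10.png

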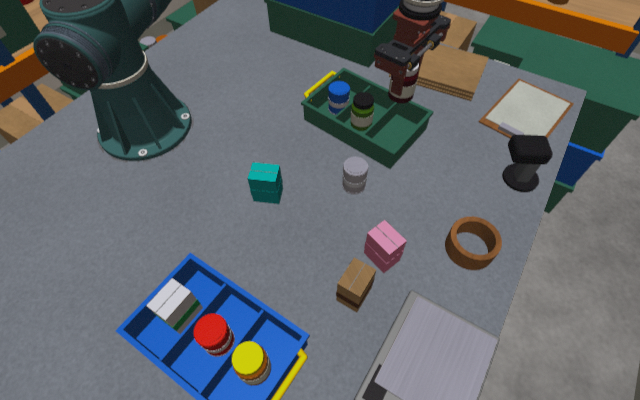

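Call:
move_arm(
  plan=[
    [[0, 0, 0, 0, 0.1, 4, -1], [0, 0, 0, 0, 0.1, 8, -1], [0, 0, 0, 0, 0.1, 11.5, -1], [0, 0, 0, 0, 0.1, 13, -1], [0, 0, 0, 0, 0.1, 13.5, -1], [0, 0, 0, 0, 0.1, 13.7, -1], [0, 0, 0, 0, 0.1, 13.7, -1]],
  ],
)

```text
t: 24.78
tcp_pos: [0.5694, 0.293, 0.0332]
tcp_rot: [-0.19, -3.134, 0.002]
ft_force: [0.0, 0.2, -2.0]
grip_width: 0.634
```

Call:
move_arm(
  plan=[
    [[0, 0, 0, 0, 0, 0.1, -1], [0, 0, 0, 0, 0, 0.1, -1]],
  ],
)

```text
t: 24.95
tcp_pos: [0.5708, 0.294, 0.0328]
tcp_rot: [0.188, 3.134, 0.0]
ft_force: [0.6, -1.4, 0.3]
grip_width: 0.636
```

Weight is coming off; a last 1 mm, then release and rise clear.

Call:
move_arm(
  plan=[
    [[0, 0, 0, 0, 0, 0.05, -1], [0, 0, 0, 0, 0, 0.05, -1], [0, 0, 0, 0, 0, 0.05, 0.64], [0, 0, 0, 0, 0, 0.05, 0.64], [0, 0, 0, 0, 0, 0.05, 0.64], [0, 0, 0, 0, 0, -2, 0.64], [0, 0, 0, 0, 0, -6, 0.64], [0, 0, 0, 0, 0, -17, 0.64], [0, 0, 0, 0, 0, -17, 0.64], [0, 0, 0, 0, 0, -17, 0.64], [0, 0, 0, 0, 0, -17, 0.64]],
  ],
)

```text
t: 25.87
tcp_pos: [0.5731, 0.2969, 0.2093]
tcp_rot: [0.185, 3.125, 0.008]
ft_force: [0.8, 0.4, -0.0]
grip_width: 0.822
```

Call:
move_arm(
  plan=[
    [[0, 0, 0, -10, -25, -17, 0.64], [0, 0, 0, -10, -25, -5, 0.64], [0, 0, 0, -10, -25, -5, 0.64], [0, 0, 0, -10, -25, -5, 0.64], [0, 0, 0, -10, -25, -5, 0.64], [0, 0, 0, -10, -25, -5, 0.64], [0, 0, 0, -10, -25, -5, 0.64], [0, 0, 0, -10, -25, -5, 0.64], [0, 0, 0, -10, -25, -5, 0.64], [0, 0, 0, -10, -25, -5, 0.64]],
  ],
)

```text
t: 26.7
tcp_pos: [0.6381, 0.0357, 0.2511]
tcp_rot: [-0.187, -3.134, -0.001]
ft_force: [-1.2, -0.3, 0.1]
grip_width: 0.822
```

Run:
```python
from h import *
for n in("top","scene"):
  c=cam(n);cv2.imwrite(f"pics/{n}11.png",c["pixels"][:,:,::-1])
o=bot.get_obs();print(o["tcp_pos"],o["tcp_rot"],o["ft_force"],o["t"])
```

```text
[0.63804095 0.03650926 0.25132445] [-1.84067839e-01 -3.13479194e+00 -8.00943328e-04] [-0.73828728  0.26632597  0.28313805] 26.8
```

View pics/top11.png

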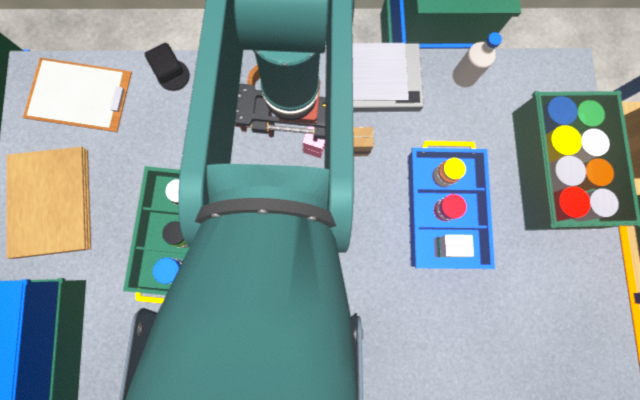

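View pics/scene11.png

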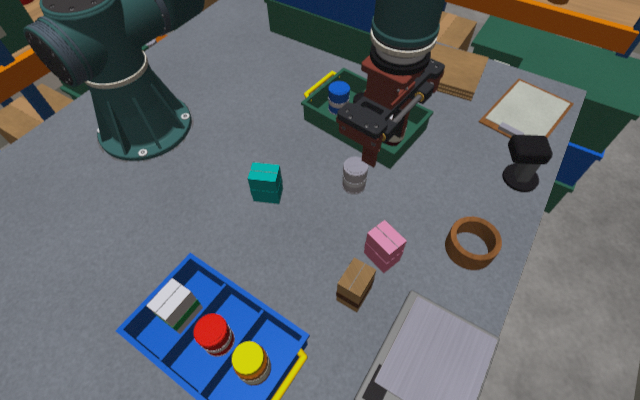

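Call:
move_arm(
  plan=[
    [[0, 0, 0, 0, -20, -3, 0.64], [0, 0, 0, 0, -20, -3, 0.64], [0, 0, 0, 0, -20, -3, 0.64], [0, 0, 0, 0, -20, -3, 0.64], [0, 0, 0, 0, -20, -3, 0.64], [0, 0, 0, 0, -20, -3, 0.64], [0, 0, 0, 0, -20, -3, 0.64], [0, 0, 0, 0, -20, -3, 0.64]],
  ],
)

```text
t: 27.47
tcp_pos: [0.615, -0.162, 0.2817]
tcp_rot: [-0.185, -3.136, -0.002]
ft_force: [-0.4, -0.7, -0.8]
grip_width: 0.821
```

Run:
```python
from h import *
for n in("top","scene"):
  c=cam(n);im=c["pixels"][:,:,::-1]
  if n=="top": im=cv2.resize(im[150:310,110:300],None,fx=3.5,fy=3.5,interpolation=2)
  else: im=cv2.resize(im[50:350,110:460],None,fx=1.9,fy=1.9,interpolation=2)
  cv2.imwrite(f"pics/{n}12.png",im)
```

```text
(no output)
```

View pics/top12.png

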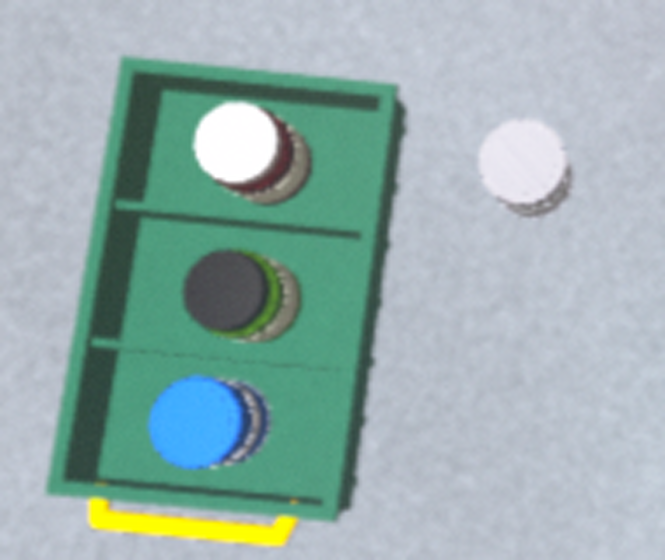

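View pics/scene12.png

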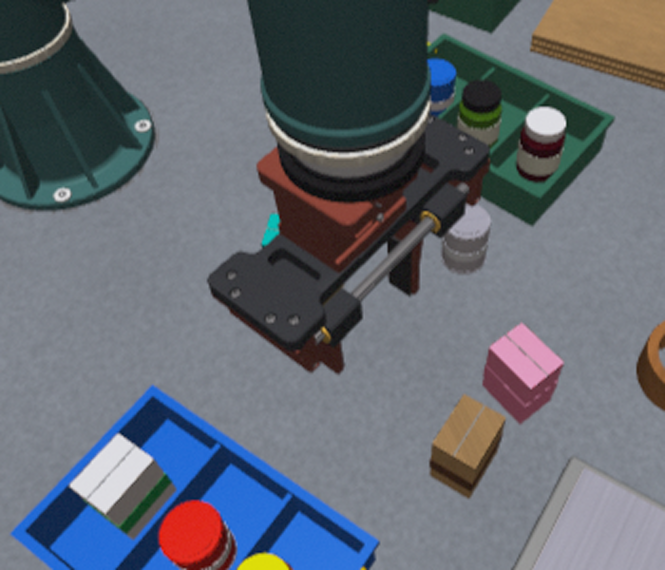

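All five stand upright in their bays: the crop shows jam (240,145), olive (225,290) and blue (195,420), and the blue crate is filled as asked. The gripper is clear of everything.

```bash
python3 -c "
from cell import bot
print(bot.job_done())"
```

```text
the job is handed in; nothing more can be done
None
```

Both parcels are made up and the job was handed in at about 27.5 s of the 128 s allowed.

- **Blue crate:** the honey jar is at the yellow-bar end, the red tin in the middle and the white carton at the plain end.
- **Green crate:** the blue tin is at the yellow-bar end and the jam jar at the plain end.
- **Order:** I placed them in the order listed: honey, red, white, blue, jam.

**Grips and set-down:** The grip widths matched the sizes given (about 56, 54, 60, 54 and 56 mm). I lowered each item until the force reading changed on touching the floor, then let go. The highest reading was about 15 N.

**Last pictures:** All five stand upright in the right bays. The olive jar, bare tin and brown carton stand where they were, and the gripper was well clear of everything.

**Disagreements:**
- The wrist camera put objects up to 3–4 mm from where the top camera did, and the blue crate's bay centre about 6 mm off.
- My corner picks in the top picture made both crates about 8 mm too large (178 x 278 mm).

I took values between the two views or trusted the wrist view. The roughly 13 mm of slack each side in the bays was enough. I saw no failed check, but `job_done()` gives no verdict.

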